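# Run down the lint filter's wing nut

### The arm

A 7-joint arm with a two-finger parallel gripper is mounted at the origin on the work surface. World frame = base frame: x ahead of the robot, y to its left, z up, the work surface at z = 0. Lengths are in mm, angles in rad, forces in N, time in s.
With the tool pointing down it reaches from about 400 to 875 mm from the base axis. Payload 4.4 kg.
Tool frame: the origin (TCP) lies on the centre line of the jaws, within the pads' length; the fingertips stand ctrl.nose_length ahead of it and the grasp point (between the pads) lies 6 mm ahead of it (ctrl.nose_length is the distance from the TCP to the fingertips, in mm); z points along the fingers, y is the direction in which the jaws open and shut (so a half turn about z gives the same grasp; the last joint's range is limited). The gripper opens to 85 mm and grips with 20 to 120 N. Pads are 22 mm wide; open, the fingers measure 114 mm over their backs; the gripper's body (76 mm by 85 mm) begins 54 mm behind the grasp point. The pads swing forward as they close: fully open they stand 13 mm farther back than shut.
Start: joints at [1.274, 0.628, 0.038, 1.517, -0.027, 0.996, -0.02], TCP at [148.718, -632.772, 256.313] pointing down, gripper open.
Joint ranges: [-3.06, 3.06], [-0.37, 2.12], [-1.25, 1.32], [0.18, 2.47], [-1.1, 4.24], [0.23, 1.98], [-2.94, 2.94]. Speed limits (rad/s): [2.57, 2.57, 3.14, 3.14, 3.14, 3.14, 3.14].

### API

Orientations are given as [roll, pitch, yaw] about the fixed x, y, z axes, in that order (R = Rz(yaw) Ry(pitch) Rx(roll)).
In Python, from cell import ctrl, vision gives the robot as it stands. The module is installed in compiled form; this text tells all that it offers.
- The arm moves only by the shell command python3 -m inch 'ROWS'. ROWS is a JSON object of lists of equal length, an entry for each row: "travel": the shift along the tool's x, y, z in cm, a list of three; "twist": the turn about the tool's z in degrees; "fingers": the finger opening in cm, from 0 to 8.54. A call has exactly 10 rows; each row is the pose to reach, as a shift and turn from the pose commanded when the call began, along the tool's axes at that moment; what a row does not reach only later rows make up. A row lasts 1/12 s, in which the tool goes at most 41.7 mm and 7.16 degrees, less where a joint would pass 70% of its speed; a pose out of reach is approached as far as the arm can. A call with a gripper value outside its range is refused whole. The fingers move at their own pace and stop on an object; the grip force is fixed at half the most. Time passes only in rows, so rows that repeat a pose let the fingers close, or fill a call up. It gives the time, the measured TCP pose, the force and the opening at its end, in the units of the state.
- ctrl.read_state(): the state, without advancing time (a new reading comes with each control period).
- vision.get_image(name): name is "scene" or "top" or "wrist"; returns a dict with "frame" (384x512x3 uint8, red, green, blue), "fx", "fy", "cx", "cy" (pixels), "k1" (the pictures are not rectified: a ray, as slopes to the right and down, at radius r is drawn at 1 + k1 r^2 times it, then the intrinsics apply), "position" and "orientation" of the camera in the world. Camera axes: x right, y down, z forward; pixel columns grow to the right and rows downward; lengths in mm; the calibration is good to about 2 mm. A picture is of the moment at which its call begins. There is no depth.
- ctrl.finish_job(): hands the job in, once; it reports no verdict.
The state is a dict: "clock": time; "qpos": joint angles; "qd": joint speeds; "tau": joint torques, N m; "eef_pos": TCP position; "tool_rot": TCP orientation; "force": force on the tool from outside, world axes, zero at the start; "torque": the same for the moment, N m; "width": finger opening in mm.
Only numpy, scipy, OpenCV 4.12 (cv2) and the standard library are available. Lean on these libraries where they do the work, as an engineer would, in place of code of your own. Each camera call takes 0.05 s, during which the arm holds its last target.

### The job

The black wing nut on top of the laundry lint filter's lid is loose. Run it down clockwise (seen from above) by pushing its wings round with the fingertips, stroke after stroke, until it comes to its stop and the lid is tight. Only push it, never pinch it between the fingers, and leave the bottle, jar and brush where they are.

Things in the scene. Friction and masses are not known exactly. Their poses are not given: they have to be found in the camera images.
- filter: Lint filter fixed upright on the counter: base plate 170 mm square, 12 thick; white drum 140 mm across; grey lid 156 mm across, its top 144 mm high, with a central boss 48 mm across, 10 high. Pipe stubs 34 mm thick reach 103 mm from the axis along +x (95 mm high) and -x (50 mm high). Origin on its vertical axis at counter level, z up. Place and yaw vary.
- nut_centre (a point): Middle of the black wing nut, on the filter's vertical axis, at mid height of its wings; x lies along the wings. Hub 28 mm across, its underside 17 mm below. Two opposite upright wings 10 mm thick reach 45 mm from the axis; their flat faces span 13 mm below to 13 mm above this point, a rounded edge ends 17.5 mm above. Each clockwise turn lowers it 4 mm; when tight it is 174 mm above the counter.
- wing_nut (a joint): Angle of the nut in rad, growing clockwise seen from above (tightening). The stop (tight) is at 9.42; it starts between 2.2 and 4.6. Wing direction, counterclockwise from above = filter yaw minus this angle, so the wings lie along the filter's x when tight. It turns with steady friction, 2 to 3 N at the wings, and stays where it is left.
- vent_top (a point): Centre of the top of the white vent fitting: a fixed upright tube 20 mm across (collar 30 mm across on its lowest 10 mm) on the lid, top 214 mm above the counter, centred 58 mm from the filter's axis at (-34, +47) mm in its frame. The wings pass it with 3 mm to spare; a finger at the wings may not, so lift out and set down behind a wing again.
- nut_side_a: Half of the wing nut, on the +y side of the plane through its wings (x along the wings, origin on the axis at the hub's underside, z up). Clockwise pushes on this half act on the wing at +x. Pressing both halves at once counts as a pinch.
- nut_side_b: The other half of the wing nut, on the -y side of the same plane; same origin and axes. Clockwise pushes on this half act on the wing at -x. Pressing both halves at once is a pinch.
- detergent: Detergent bottle, bystander, 68 mm across, 190 mm tall, standing; origin at the centre of its underside.
- pod_jar: Glass jar with black lid, bystander, 90 mm across, 130 mm tall, standing; origin at the centre of its underside.
- brush: Brush, bystander, lying on the counter beyond the filter, low; origin at the centre of its underside, handle to its -x.
Not all that is in view belongs to the job. What is shaped like the filter but yellow is not meant.

How it is judged:
By the outcome, as a careful person would: the job done as asked, in the order asked, and still so for the second after the job is handed in, with the robot touching nothing.
It also fails if it takes over 58 s, if anything falls off the work surface, if the arm or the gripper's body presses on something with over 40 N, if the wrist force passes 120 N, or if a joint passes its speed limit or range.

## Working session

There is one attempt and no reset: what is moved stays moved. The work goes in short steps, Python scripts to look and compute and a shell command to move; the robot and the scene stay as the last step left them, time stands still between calls to the robot, and variables do not carry over. Pictures are saved under pics/ and viewed, and the job is handed in when it is done.

```bash
mkdir -p pics; ls; python3 - <<'E'
from cell import ctrl, vision
import cv2
print(ctrl.read_state(), ctrl.nose_length)
for n in ["scene","top","wrist"]:
    im=vision.get_image(n)
    cv2.imwrite(f"pics/{n}0.png",im["frame"][:,:,::-1])
    import pickle; pickle.dump(im,open(f"pics/{n}0.pkl","wb"))
    print(n,{k:v for k,v in im.items() if k!="frame"})
E
```

```text
pics
{'clock': 0.0, 'qpos': array([ 1.27419862,  0.62936603,  0.03847492,  1.518344  , -0.02704399,
        0.99632129, -0.01998902]), 'qd': array([-2.96680715e-04, -2.20237452e-04,  3.54267568e-04, -7.31403955e-04,
        9.86177184e-05,  1.22538510e-03,  5.42811626e-04]), 'tau': array([ 1.48851454e-04, -5.63398540e+01,  1.22657184e+00, -1.93444866e+01,
        1.12106130e-02,  1.04813237e-02,  9.64206890e-06]), 'eef_pos': array([ 148.58134   , -632.20073612,  255.38442543]), 'tool_rot': array([-3.13967272e+00,  8.55501234e-06,  2.30758630e-01]), 'force': array([-0.64096717,  0.83369153,  0.24714901]), 'torque': array([-0.00150879,  0.02201453, -0.01998259]), 'width': 85.36794529485815} 25.0
scene {'fx': 369.60400782967207, 'fy': 369.60400782967207, 'cx': 253.49597977686565, 'cy': 194.392249988776, 'k1': 0.02920335122897189, 'position': array([ 273.80250345, -239.88798239, 1125.2555034 ]), 'orientation': array([-2.80248358,  0.00568977, -0.86577177])}
top {'fx': 363.5136751634372, 'fy': 363.5136751634372, 'cx': 250.8967134561401, 'cy': 195.79354871544848, 'k1': -0.11037364937704061, 'position': array([ 391.14964304,  -26.21854287, 1185.13214797]), 'orientation': array([-3.01317599,  0.00486063, -1.54190156])}
wrist {'fx': 304.62473576430875, 'fy': 304.62473576430875, 'cx': 258.6286860852779, 'cy': 195.89388099826203, 'k1': -0.02491686055640221, 'position': array([ 223.13747602, -613.97851314,  372.77042278]), 'orientation': array([ 2.83938550e+00,  2.63051626e-03, -1.34166985e+00])}
```

View pics/scene0.png

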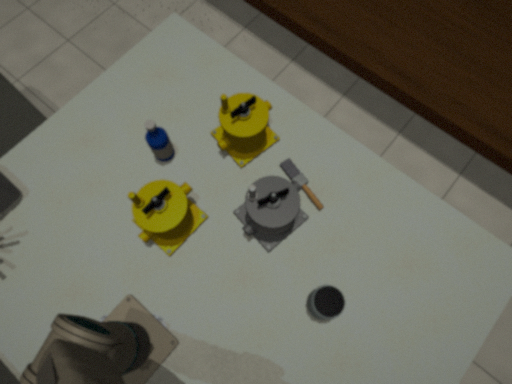

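View pics/top0.png

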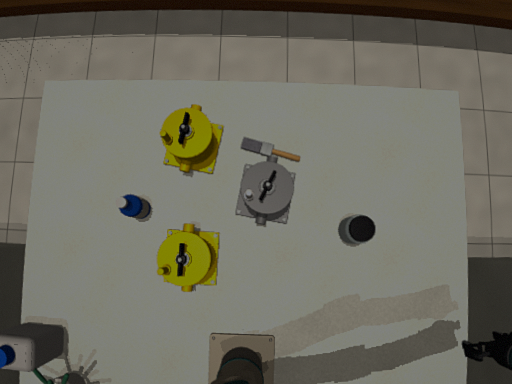

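View pics/wrist0.png

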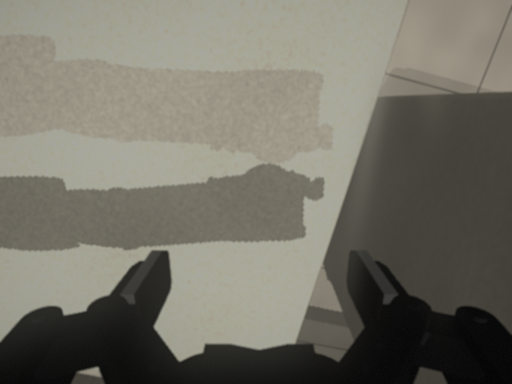

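The grey filter is at about (272,205) in the scene view and (266,188) in the top view. The vent is on its left, at (252,190) and (249,194). The yellow ones are decoys. I'll zoom in next.

```bash
cat > h.py <<'E'
import numpy as np, cv2, pickle
from scipy.spatial.transform import Rotation as R
def rot(o): return R.from_euler('xyz',o).as_matrix()
def ray(im,u,v):
    K=np.array([[im['fx'],0,im['cx']],[0,im['fy'],im['cy']],[0,0,1]])
    # undistort: drawn = ray*(1+k1 r^2)
    p=cv2.undistortPointsIter(np.array([[[u,v]]],float),K,np.array([im['k1'],0,0,0,0.]),None,None,(3,100,1e-12))[0,0]
    d=rot(im['orientation'])@np.array([p[0],p[1],1.]); return im['position'],d/np.linalg.norm(d)
def proj(im,P):
    c=rot(im['orientation']).T@(np.asarray(P,float)-im['position']); x,y=c[:2]/c[2]; f=1+im['k1']*(x*x+y*y)
    return np.array([im['fx']*x*f+im['cx'],im['fy']*y*f+im['cy']])
def tri(*obs):
    A=np.zeros((3,3));b=np.zeros(3)
    for im,u,v in obs:
        p,d=ray(im,u,v);M=np.eye(3)-np.outer(d,d);A+=M;b+=M@p
    return np.linalg.solve(A,b)
def atz(im,u,v,z):
    p,d=ray(im,u,v);return p+d*(z-p[2])/d[2]
def load(n): return pickle.load(open(f"pics/{n}.pkl","rb"))
def shot(n,tag):
    from cell import vision
    im=vision.get_image(n);pickle.dump(im,open(f"pics/{n}{tag}.pkl","wb"));cv2.imwrite(f"pics/{n}{tag}.png",im['frame'][:,:,::-1]);return im
def zoom(im,x0,y0,w,h,s,fn):
    c=im['frame'][y0:y0+h,x0:x0+w,::-1];c=cv2.resize(c,None,fx=s,fy=s,interpolation=cv2.INTER_CUBIC);c=cv2.convertScaleAbs(c,alpha=1.5);cv2.imwrite(fn,c)
E
python3 - <<'E'
from h import *
s=load('scene0');t=load('top0')
zoom(s,220,155,100,100,6,'pics/sz.png');zoom(t,220,140,100,100,6,'pics/tz.png')
E
```

```text
(no output)
```

View pics/sz.png

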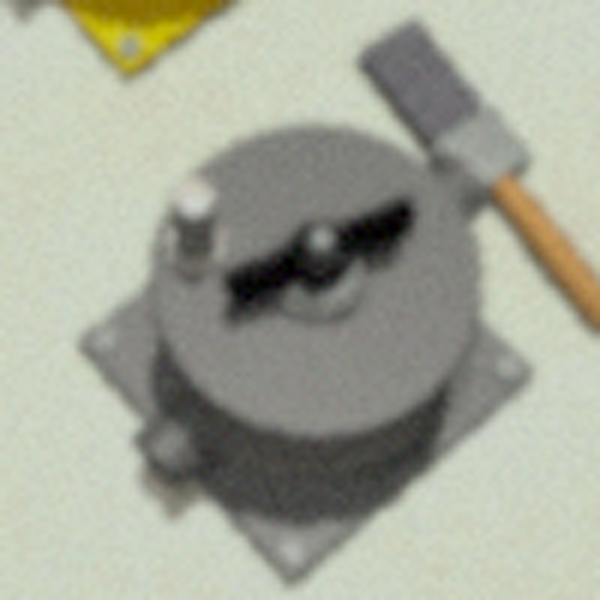

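View pics/tz.png

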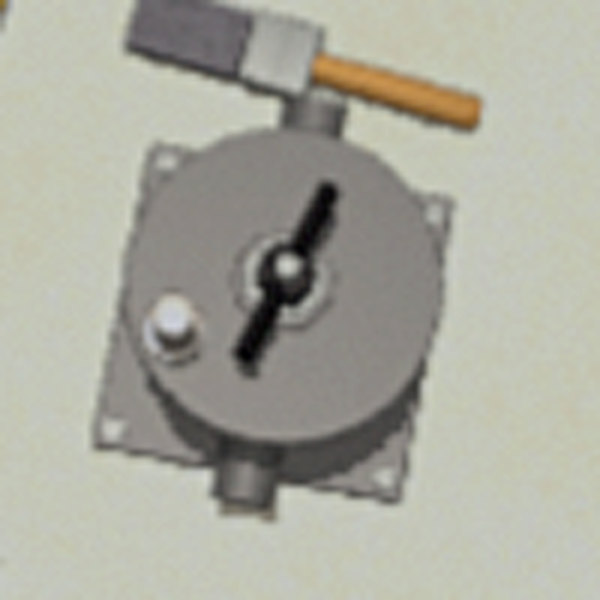

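```bash
python3 - <<'E'
from h import *
s=load('scene0');t=load('top0')
S=lambda x,y:(s,220+x/6-.4,155+y/6-.4)
T=lambda x,y:(t,220+x/6-.4,140+y/6-.4)
print('vent',tri(S(196,196),T(175,312)))
print('wing far',tri(S(405,212),T(329,186)),'near',tri(S(238,290),T(247,358)))
print('knob',tri(S(321,238),T(287,265)))
print('lid at 144', [atz(*T(x,y),144) for x,y in [((123+446)/2,(125+440)/2)]], atz(*S((152+482)/2,(124+437)/2),144))
for n,a in [('BL',T(95,447)),('BR',T(402,500)),('TR',T(452,200)),('bolts',T(113,430)),('',T(385,480)),('',T(438,212)),('',T(168,160)),('SL',S(82,343)),('SB',S(293,585)),('SR',S(530,370))]:
    print(n,atz(*a,12))
print('stub far', atz(*T(320,90),95),'near',atz(*T(246,500),50))
E
```

```text
vent [528.00247974 -12.01023922 213.74719616]
wing far [593.56142287 -81.45267717 180.32069424] near [513.54598588 -46.46230909 181.03299251]
knob [553.99690516 -62.6071164  194.79694822]
lid at 144 [array([553.31217451, -63.19601049, 144.        ])] [552.31409207 -65.08187455 144.        ]
BL [481.30056206  32.14064541  12.        ]
BR [ 457.39777385 -133.85645988   12.        ]
TR [ 622.19640014 -158.58259254   12.        ]
bolts [490.77171192  22.73729505  12.        ]
 [ 467.91249827 -124.50249445   12.        ]
 [ 615.28906246 -150.9853123    12.        ]
 [640.04283735  -2.4656679   12.        ]
SL [483.5769488   30.39857657  12.        ]
SB [ 457.02903323 -134.97946231   12.        ]
SR [ 623.52738604 -157.26328432   12.        ]
stub far [661.22546352 -80.87008693  95.        ] near [453.01108295 -49.20101167  50.        ]
```

```bash
cat > plan.py <<'E'
from h import *
import json,sys
C=np.array([553.6,-63.5])
def load_cmd(): return json.load(open('cmd.json'))
def Rt(c): return rot(c['rpy'])
def rows(poses,c=None):
    """poses: list of (x,y,z,yaw_deg); print travel cm (tool axes), twist deg"""
    c=c or load_cmd(); M=Rt(c); y0=np.degrees(c['rpy'][2])
    tr=[];tw=[]
    for x,y,z,yw in poses:
        d=M.T@(np.array([x,y,z])-c['p'])/10
        tr.append([round(float(v),2) for v in d]); tw.append(round(-(yw-y0),1))
    print('"travel":',json.dumps(tr).replace(' ','')); print('"twist":',json.dumps(tw).replace(' ',''))
def apply(tr,tw):
    c=load_cmd();M=Rt(c);p=np.array(c['p'])+M@np.array(tr)*10
    M2=M@R.from_euler('z',tw,degrees=True).as_matrix()
    c={'p':p.tolist(),'rpy':R.from_matrix(M2).as_euler('xyz').tolist()}
    json.dump(c,open('cmd.json','w')); 
    from cell import ctrl
    s=ctrl.read_state()
    print('cmd',p.round(1),np.degrees(c['rpy']).round(1),'meas',s['eef_pos'].round(1),np.degrees(s['tool_rot']).round(1),'F',s['force'].round(1),'j',s['qpos'].round(2),'w',round(s['width'],1),'t',s['clock'])
def poke(phi,d,r=36,z=195,side=90):
    a=np.radians(phi);p=C+r*np.array([np.cos(a),np.sin(a)])+d*np.array([-np.sin(a),np.cos(a)])
    return (p[0],p[1],z,phi+side)
E
python3 - <<'E'
import json
json.dump({'p':[148.718,-632.772,256.313],'rpy':[3.14159265,0,0.23076]},open('cmd.json','w'))
from plan import *
rows([(560,-63.5,330,13.2)]); rows([poke(-23.6,26,z=255)])
s=load('scene0');t=load('top0')
print(atz(t,357,229,130),atz(t,130,205,190))
E
```

```text
"travel": [[53.06,-46.01,-7.37]]
"twist": [0.0]
"travel": [[56.88,-46.08,0.13]]
"twist": [-53.2]
[ 438.25563155 -329.56431919  130.        ] [484.02357972 318.85657064 190.        ]
```

```bash
python3 -m inch '{"travel":[[1,-1,-2],[3,-3,-5],[6,-6,-7.4],[10,-9,-7.4],[14,-12,-7.4],[18,-15,-7.4],[22,-18,-7.4],[26,-21.5,-7.4],[29,-24.5,-7.4],[32,-27.5,-7.4]],"twist":[0,0,0,0,0,0,0,0,0,0],"fingers":[8,6,4,2,0,0,0,0,0,0]}' && python3 -c "
from plan import *
apply([32,-27.5,-7.4],0)
rows([(540,-70,330,13.2)])"
```

```text
clock: 0.98
eef_pos: [369.4, -333.7, 330.3]
tool_rot: [3.141, -0.0, 0.231]
force: [1.3, -0.4, 0.5]
width: -0.3
cmd [ 397.3 -291.9  330.3] [180.    0.   13.2] meas [ 369.4 -333.7  330.3] [180.   -0.   13.2] F [ 1.3 -0.4  0.5] j [ 0.7   0.32 -0.03  1.83  0.01  0.99 -0.67] w -0.3 t 0.9833
"travel": [[18.96,-18.34,0.03]]
"twist": [0.0]
```

```bash
python3 -m inch '{"travel":[[4,-4,0],[7,-6.5,0],[10,-9.5,0],[13,-12.5,0],[16,-15.5,0],[18,-17.5,0],[19,-18.3,0],[19,-18.3,0],[19,-18.3,0],[19,-18.3,0]],"twist":[0,0,0,0,0,0,0,0,0,0],"fingers":[0,0,0,0,0,0,0,0,0,0]}' && python3 -c "
from plan import *
apply([19,-18.3,0],0)
im=shot('wrist',1); im=shot('top',1)"
```

```text
clock: 1.82
eef_pos: [510.7, -115.4, 330.0]
tool_rot: [3.141, 0.001, 0.229]
force: [-0.8, -0.1, -0.1]
width: 0.3
cmd [540.4 -70.3 330.3] [180.    0.   13.2] meas [ 510.7 -115.4  330. ] [1.80e+02 1.00e-01 1.31e+01] F [-0.8 -0.1 -0.1] j [ 0.25  0.37 -0.11  1.76  0.05  1.01 -1.23] w 0.3 t 1.8167
```

View pics/wrist1.png

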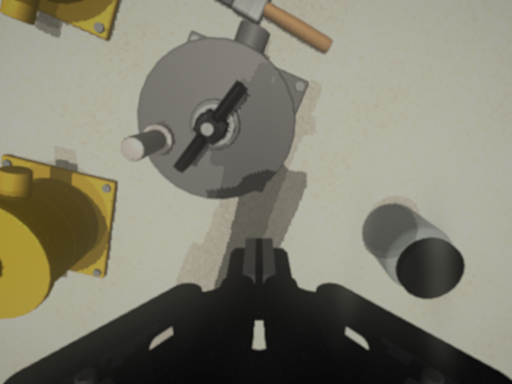

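The wrist view shows the grey filter with its nut hub at (209,129), wing ends at (241,87) and (181,166), and vent top at (132,147). The closed fingertips are at (259,240). I'll refine these positions by combining views.

```bash
python3 - <<'E'
from h import *
w=load('wrist1')
zoom(w,120,30,190,180,4,'pics/wz1.png')
print(w['position'],w['orientation'])
E
```

```text
[585.33948335 -96.95858582 447.21391079] [ 2.83791402e+00  2.20003035e-04 -1.34356357e+00]
```

View pics/wz1.png

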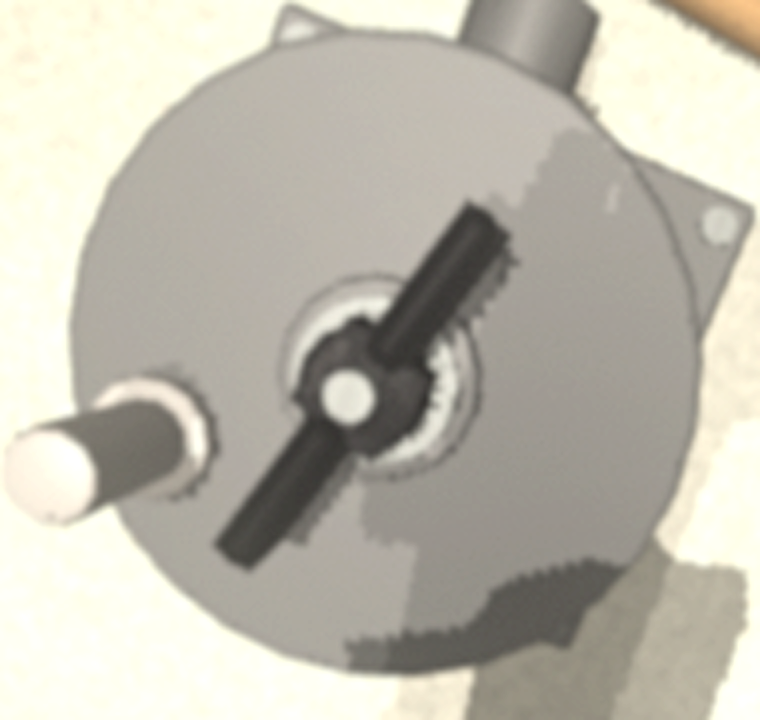

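```bash
python3 - <<'E'
from h import *
w=load('wrist1');s=load('scene0');t=load('top0')
W=lambda x,y:(w,120+x/4-.4,30+y/4-.4)
S=lambda x,y:(s,220+x/6-.4,155+y/6-.4)
T=lambda x,y:(t,220+x/6-.4,140+y/6-.4)
f=atz(*W(488,218),194);n=atz(*W(233,556),194)
print(f,n,(f+n)/2,np.degrees(np.arctan2(*(f-n)[1::-1])),np.linalg.norm(f-n))
print('vent',tri(W(52,477),T(175,312),S(196,196)),atz(*W(52,477),214))
print('knob',tri(W(348,397),T(287,265),S(321,238)),atz(*W(348,397),197))
print('lid',atz(*W((72+700)/2,(30+674)/2),144))
for n in ('scene0','top0'):
    print()
E
```

```text
[594.46136383 -81.09497464 194.        ] [516.22111723 -42.49531509 194.        ] [555.34124053 -61.79514487 194.        ] -26.259329730210535 87.24373849485777
vent [528.45764406 -11.36473347 213.27884378] [529.21942393 -10.41916799 214.        ]
knob [554.16768194 -61.9277486  194.7510213 ] [554.69692312 -60.90694789 197.        ]
lid [560.80245809 -60.34065542 144.        ]
```

```bash
sed -i 's/^C=.*/C=np.array([554.,-62.5])/' plan.py; cat >> plan.py <<'E'
def sync():
    from cell import ctrl
    s=ctrl.read_state();json.dump({'p':s['eef_pos'].tolist(),'rpy':[np.pi,0,float(s['tool_rot'][2])]},open('cmd.json','w'))
    print('meas',s['eef_pos'].round(1),np.degrees(s['tool_rot']).round(1),'F',s['force'].round(1),'M',s['torque'].round(2),'j',s['qpos'].round(2),'t',s['clock'])
E
python3 -c "
from plan import *
sync()
rows([poke(-25,26,z=255)])"
```

```text
meas [ 510.7 -115.8  330.2] [1.8e+02 1.0e-01 1.3e+01] F [-0.8  1.  -0.4] M [-0.02  0.04  0.02] j [ 0.25  0.37 -0.11  1.76  0.05  1.01 -1.23] t 1.9167
"travel": [[9.86,-4.04,7.52]]
"twist": [-52.0]
```

```bash
python3 -m inch '{"travel":[[1,-0.5,0.5],[3,-1.5,2],[5,-2.5,3.5],[7,-3,5],[8.5,-3.5,6.5],[9.5,-4,7.2],[9.9,-4,7.5],[9.9,-4,7.5],[9.9,-4,7.5],[9.9,-4,7.5]],"twist":[-6,-12,-18,-24,-30,-37,-44,-52,-52,-52],"fingers":[0,0,0,0,0,0,0,0,0,0]}' && python3 -c "
from plan import *
sync()
im=shot('wrist',2); im=shot('scene',2);zoom(im,170,105,200,150,4,'pics/sz2.png')
print(poke(-25,26,z=195)); rows([poke(-25,26,z=195)])"
```

```text
clock: 2.75
eef_pos: [598.4, -54.0, 255.2]
tool_rot: [-3.141, 0.0, 1.134]
force: [-0.4, -0.0, 0.4]
width: -0.0
meas [598.4 -54.  255.2] [-180.     0.    64.9] F [-0.4 -0.   0.4] M [-0.    0.03  0.  ] j [ 0.26  0.58 -0.34  1.65  0.23  0.95 -0.6 ] t 2.75
(np.float64(597.6151551385776), np.float64(-54.150254959712285), 195, 65)
"travel": [[-0.05,-0.06,6.02]]
"twist": [-0.1]
```

View pics/wrist2.png

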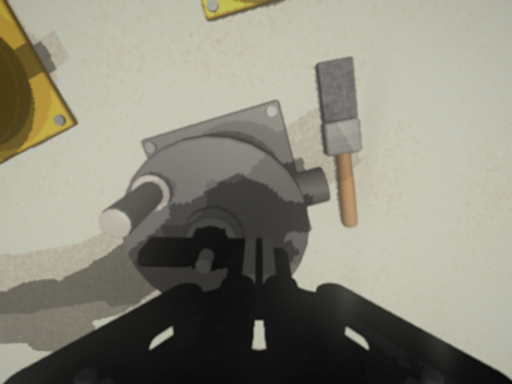

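View pics/sz2.png

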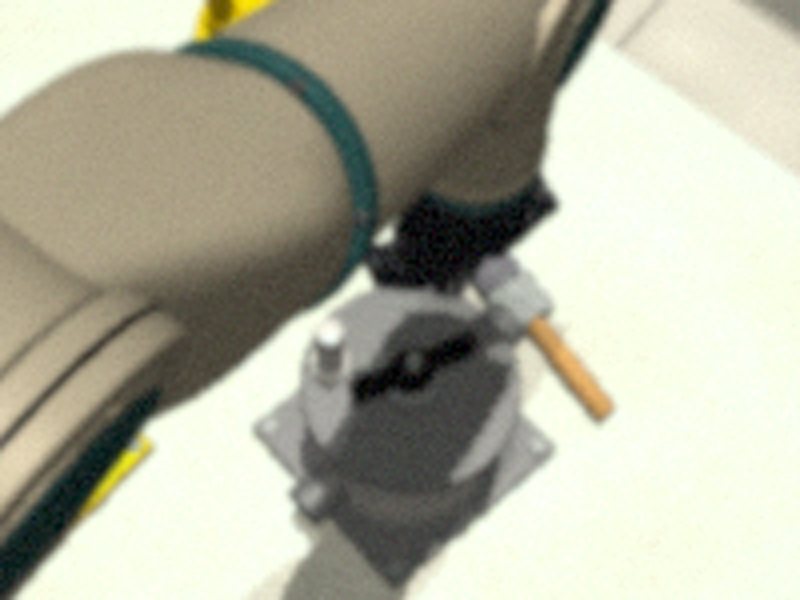

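```bash
python3 -m inch '{"travel":[[0,0,0.5],[0,0,1.5],[0,0,2.5],[0,0,3.5],[0,0,4.5],[0,0,5.5],[0,0,6],[-0.3,0,6],[-0.6,0,6],[-1,0,6]],"twist":[0,0,0,0,0,0,0,0,0,0],"fingers":[0,0,0,0,0,0,0,0,0,0]}' && python3 -c "
from plan import *
sync()
im=shot('wrist',3)
rows([poke(-25-5*k,16) for k in range(1,11)])"
```

```text
clock: 3.68
eef_pos: [594.9, -61.5, 195.6]
tool_rot: [3.141, -0.0, 1.139]
force: [0.1, -0.0, 0.1]
width: -0.1
meas [594.9 -61.5 195.6] [180.   -0.   65.2] F [ 0.1 -0.   0.1] M [ 0.   -0.06 -0.  ] j [ 0.26  0.64 -0.32  1.72  0.26  0.82 -0.62] t 3.6833
"travel": [[-0.54,0.06,0.06],[-0.87,0.15,0.06],[-1.2,0.22,0.06],[-1.54,0.26,0.06],[-1.89,0.27,0.06],[-2.23,0.24,0.06],[-2.57,0.19,0.06],[-2.9,0.11,0.06],[-3.23,-0.0,0.06],[-3.54,-0.14,0.06]]
"twist": [5.2,10.2,15.2,20.2,25.2,30.2,35.2,40.2,45.2,50.2]
```

View pics/wrist3.png

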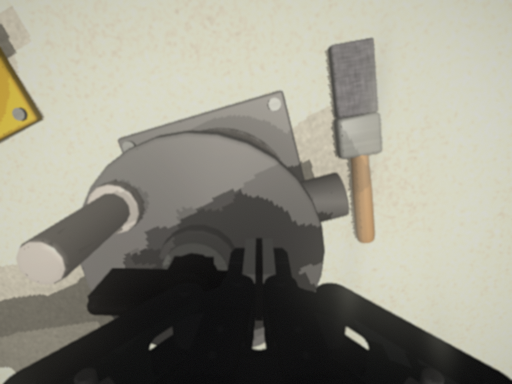

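```bash
python3 -c "
import json,numpy as np
json.dump({'p':[594.2,-63.1,195.2],'rpy':[np.pi,0,np.radians(65)]},open('cmd.json','w'))
from plan import *
rows([poke(-25-5*k,16) for k in range(1,11)])"
```

```text
"travel": [[-0.36,0.06,0.02],[-0.69,0.15,0.02],[-1.03,0.22,0.02],[-1.37,0.26,0.02],[-1.72,0.27,0.02],[-2.06,0.25,0.02],[-2.4,0.2,0.02],[-2.73,0.12,0.02],[-3.06,0.01,0.02],[-3.37,-0.13,0.02]]
"twist": [5.0,10.0,15.0,20.0,25.0,30.0,35.0,40.0,45.0,50.0]
```

```bash
python3 -m inch '{"travel":[[-0.36,0.06,0],[-0.69,0.15,0],[-1.03,0.22,0],[-1.37,0.26,0],[-1.72,0.27,0],[-2.06,0.25,0],[-2.4,0.2,0],[-2.73,0.12,0],[-3.06,0.01,0],[-3.37,-0.13,0]],"twist":[5,10,15,20,25,30,35,40,45,50],"fingers":[0,0,0,0,0,0,0,0,0,0]}' && python3 -c "
from plan import *
apply([-3.37,-0.13,0],50)
im=shot('wrist',4);im=shot('top',4);zoom(im,200,120,150,110,5,'pics/tz4.png')
rows([poke(-75-5*k,16) for k in range(1,11)])"
```

```text
clock: 4.57
eef_pos: [580.7, -91.9, 196.2]
tool_rot: [3.14, -0.004, 0.261]
force: [2.7, -0.7, -1.1]
width: -0.2
cmd [578.8 -93.1 195.2] [180.   0.  15.] meas [580.7 -91.9 196.2] [179.9  -0.2  15. ] F [ 2.7 -0.7 -1.1] j [ 0.16  0.61 -0.08  1.76  0.06  0.77 -1.26] w -0.2 t 4.5667
"travel": [[-0.32,0.13,0.02],[-0.65,0.23,0.02],[-0.99,0.3,0.02],[-1.33,0.33,0.02],[-1.67,0.34,0.02],[-2.02,0.32,0.02],[-2.36,0.27,0.02],[-2.69,0.19,0.02],[-3.02,0.08,0.02],[-3.33,-0.06,0.02]]
"twist": [5.0,10.0,15.0,20.0,25.0,30.0,35.0,40.0,45.0,50.0]
```

View pics/wrist4.png

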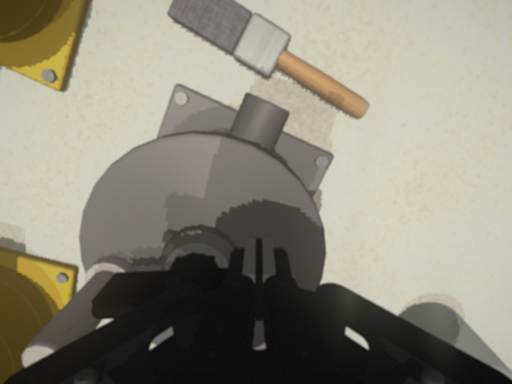

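View pics/tz4.png

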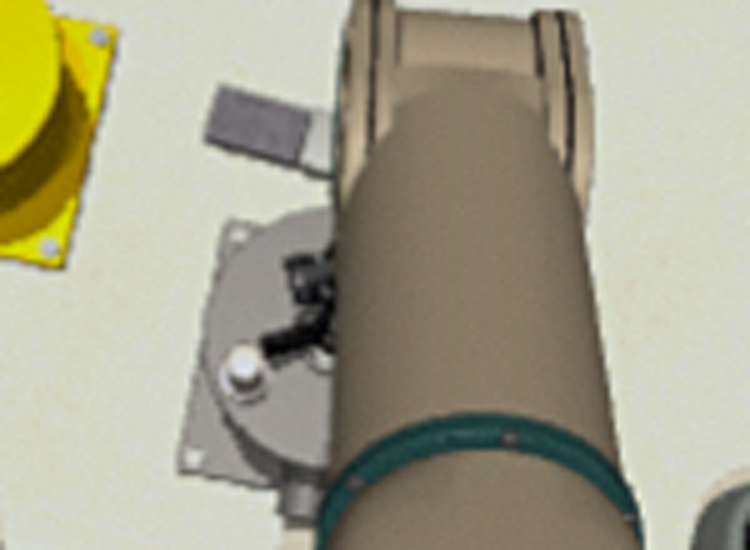

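```bash
python3 -m inch '{"travel":[[-0.32,0.13,0],[-0.65,0.23,0],[-0.99,0.3,0],[-1.33,0.33,0],[-1.67,0.34,0],[-2.02,0.32,0],[-2.36,0.27,0],[-2.69,0.19,0],[-3.02,0.08,0],[-3.33,-0.06,0]],"twist":[5,10,15,20,25,30,35,40,45,50],"fingers":[0,0,0,0,0,0,0,0,0,0]}' && python3 -c "
from plan import *
apply([-3.33,-0.06,0],50)
im=shot('scene',5);zoom(im,200,130,150,110,5,'pics/sz5.png')
rows([poke(-125-5*k,16) for k in [1,2,3,4,5,6,6]]+[poke(-155,24),poke(-155,30),poke(-155,30,z=210)])"
```

```text
clock: 5.5
eef_pos: [547.7, -100.4, 195.8]
tool_rot: [-3.141, -0.002, -0.609]
force: [1.9, -1.2, -1.7]
width: 0.1
cmd [ 546.5 -101.1  195.2] [180.   0. -35.] meas [ 547.7 -100.4  195.8] [-1.80e+02 -1.00e-01 -3.49e+01] F [ 1.9 -1.2 -1.7] j [ 0.02  0.58  0.17  1.85 -0.14  0.72 -1.91] w 0.1 t 5.5
"travel": [[-0.32,0.13,0.02],[-0.65,0.23,0.02],[-0.98,0.29,0.02],[-1.33,0.33,0.02],[-1.67,0.34,0.02],[-2.01,0.32,0.02],[-2.01,0.32,0.02],[-1.32,0.72,0.02],[-0.8,1.02,0.02],[-0.8,1.02,-1.48]]
"twist": [5.0,10.0,15.0,20.0,25.0,30.0,30.0,30.0,30.0,30.0]
```

View pics/sz5.png

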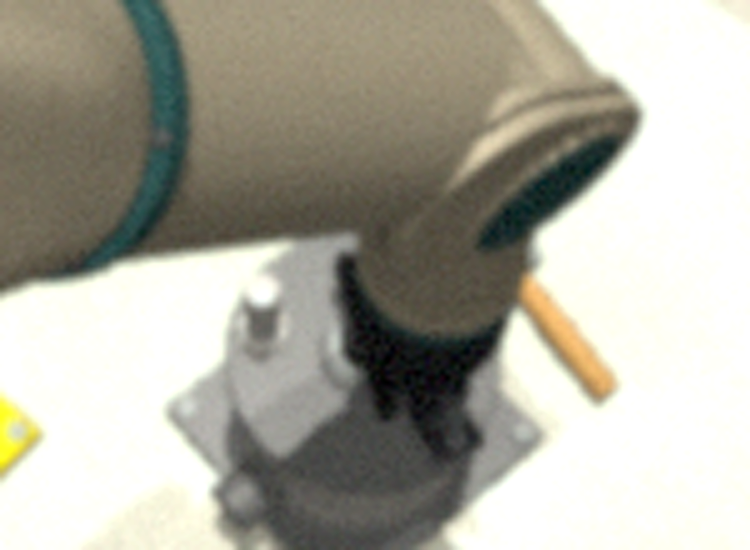

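```bash
python3 -m inch '{"travel":[[-0.32,0.13,0],[-0.65,0.23,0],[-0.98,0.29,0],[-1.33,0.33,0],[-1.67,0.34,0],[-2.01,0.32,0],[-2.01,0.32,0],[-1.32,0.72,0],[-0.8,1,0],[-0.8,1,-1.5]],"twist":[5,10,15,20,25,30,30,30,30,30],"fingers":[0,0,0,0,0,0,0,0,0,0]}' && python3 -c "
from plan import *
apply([-0.8,1,-1.5],30)
rows([poke(-155,30,z=275),(520,-150,330,0)])"
```

```text
clock: 6.38
eef_pos: [533.9, -104.6, 208.6]
tool_rot: [3.138, 0.002, -1.129]
force: [0.2, -1.0, -0.0]
width: 0.0
cmd [ 534.2 -104.7  210.2] [180.   0. -65.] meas [ 533.9 -104.6  208.6] [ 1.798e+02  1.000e-01 -6.470e+01] F [ 0.2 -1.  -0. ] j [-0.08  0.56  0.33  1.87 -0.25  0.76 -2.31] w 0.0 t 6.3833
"travel": [[0.01,0.02,-6.48],[3.5,3.2,-11.98]]
"twist": [0.0,-65.0]
```

```bash
python3 -m inch '{"travel":[[0,0,-2],[0,0,-5],[0.5,0.5,-8],[1.5,1.5,-10],[2.5,2.5,-12],[3,3,-12],[3,3,-12],[3,3,-12],[3,3,-12],[3,3,-12]],"twist":[-6,-13,-20,-27,-34,-41,-48,-55,-60,-65],"fingers":[0,0,0,0,0,0,0,0,0,0]}' && python3 -c "
from plan import *
apply([3,3,-12],-65)
w=shot('wrist',6);zoom(w,70,30,190,180,4,'pics/wz6.png')"
```

```text
clock: 7.22
eef_pos: [520.4, -144.2, 330.6]
tool_rot: [3.141, -0.0, 0.01]
force: [-0.4, 0.2, -0.6]
width: -0.2
cmd [ 519.7 -144.6  330.2] [180.   0.   0.] meas [ 520.4 -144.2  330.6] [180.   -0.    0.6] F [-0.4  0.2 -0.6] j [ 0.16  0.39  0.09  1.73 -0.04  1.03 -1.3 ] w -0.2 t 7.2167
```

View pics/wrist6.png

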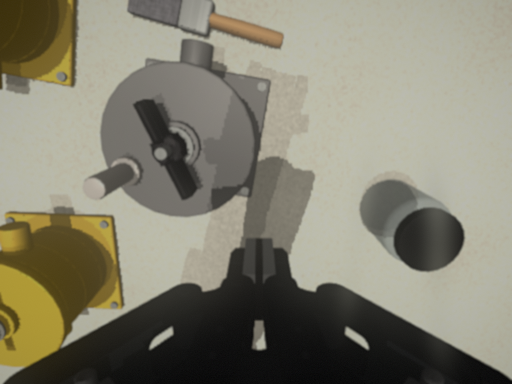

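View pics/wz6.png

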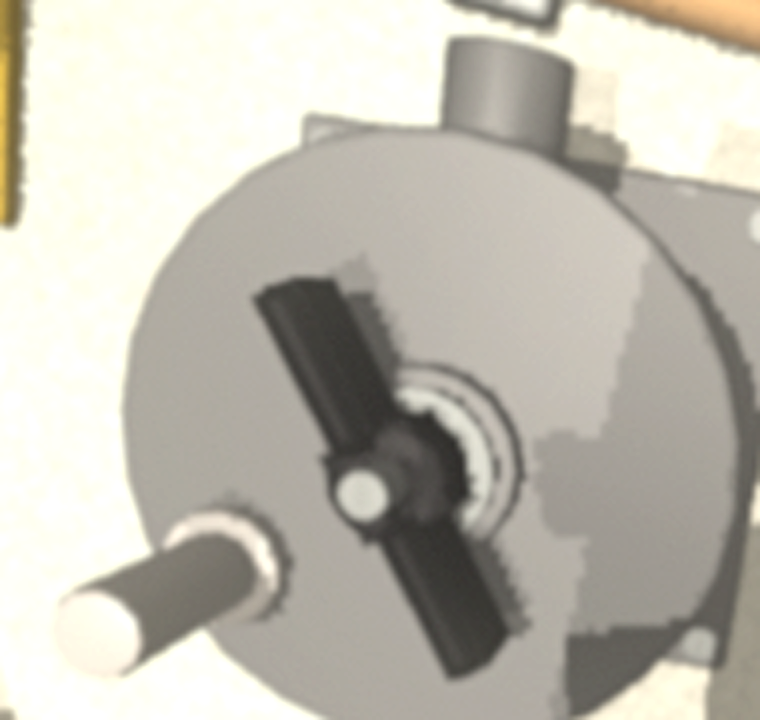

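The nut has turned about 130° clockwise. The far wing tip is at about (140,104), the near tip at (184,197) and the hub at (162,153). Now I'll measure it.

```bash
python3 - <<'E'
from plan import *
w=load('wrist6')
W=lambda x,y:(w,70+x/4-.4,30+y/4-.4)
f=atz(*W(270,296),192.5);n=atz(*W(458,672),192.5)
print(f,n,(f+n)/2,np.degrees(np.arctan2(*(f-n)[1::-1])),np.linalg.norm(f-n))
print('vent',atz(*W(100,632),214), 'knob',atz(*W(362,494),195))
json.dump({'p':[520.4,-144.6,330.2],'rpy':[np.pi,0,np.radians(.3)]},open('cmd.json','w'))
sync()
print('phi25'); rows([poke(25,26,z=255)])
E
```

```text
[594.45224435 -44.04342061 192.5       ] [515.1056405  -77.13604402 192.5       ] [554.77894243 -60.58973232 192.5       ] 22.63926708171508 85.97095594926127
vent [529.80354131 -10.8723273  214.        ] knob [554.78448507 -60.13361252 195.        ]
meas [ 520.4 -144.2  330.5] [180.   -0.    0.8] F [ 0.  -0.1  0.6] M [-0.01  0.   -0.04] j [ 0.16  0.39  0.08  1.73 -0.04  1.03 -1.3 ] t 7.2667
phi25
"travel": [[5.69,-11.97,7.55]]
"twist": [-114.2]
```

```bash
python3 -m inch '{"travel":[[0.5,-1,0],[1,-2,0],[1.5,-3.5,0],[2,-5,1],[2.5,-6.5,2],[3.5,-8,3],[4.5,-9.5,4],[5,-10.5,4],[5.5,-11.5,4],[5.7,-12,4]],"twist":[-6,-12,-18,-25,-32,-39,-46,-53,-58,-63],"fingers":[0,0,0,0,0,0,0,0,0,0]}' && python3 -c "
from plan import *
apply([5.7,-12,4],-63)
rows([poke(25,24,z=255),poke(25,24)])"
```

```text
clock: 8.1
eef_pos: [577.7, -21.9, 290.1]
tool_rot: [-3.141, -0.001, 1.109]
force: [-0.3, -0.7, -0.5]
width: -0.3
cmd [575.8 -23.4 290.5] [180.    0.   63.8] meas [577.7 -21.9 290.1] [-1.80e+02 -1.00e-01  6.35e+01] F [-0.3 -0.7 -0.5] j [ 0.13  0.49 -0.21  1.68  0.12  0.98 -0.59] w -0.3 t 8.1
"travel": [[-0.16,0.16,3.55],[-0.16,0.16,9.55]]
"twist": [-51.2,-51.2]
```

```bash
python3 -m inch '{"travel":[[-0.1,0.1,0],[-0.1,0.1,0.5],[-0.2,0.2,1],[-0.2,0.2,2],[-0.2,0.2,3],[-0.2,0.2,3.5],[-0.2,0.2,3.5],[-0.2,0.2,3.5],[-0.2,0.2,3.5],[-0.2,0.2,3.5]],"twist":[-6,-13,-20,-27,-34,-41,-47,-51,-51,-51],"fingers":[0,0,0,0,0,0,0,0,0,0]}' && python3 -c "
from plan import *
apply([-0.2,0.2,3.5],-51);sync()
rows([poke(25,25,z=255),poke(25,25,z=194),poke(25,16,z=194)])
w=shot('wrist',7)"
```

```text
clock: 8.93
eef_pos: [578.0, -26.4, 255.3]
tool_rot: [3.142, -0.0, 1.99]
force: [-0.5, 0.3, -0.1]
width: 0.0
cmd [576.7 -26.1 255.5] [180.    0.  114.8] meas [578.  -26.4 255.3] [180.  -0. 114.] F [-0.5  0.3 -0.1] j [ 0.28  0.56 -0.44  1.72  0.28  0.93  0.15] w 0.0 t 8.9333
meas [578.  -26.4 255.3] [180.  -0. 114.] F [-0.5  0.3 -0.1] M [-0.02 -0.   -0.05] j [ 0.28  0.56 -0.44  1.72  0.28  0.93  0.15] t 8.9333
"travel": [[0.24,-0.1,0.03],[0.24,-0.1,6.13],[-0.66,-0.09,6.13]]
"twist": [-1.0,-1.0,-1.0]
```

View pics/wrist7.png

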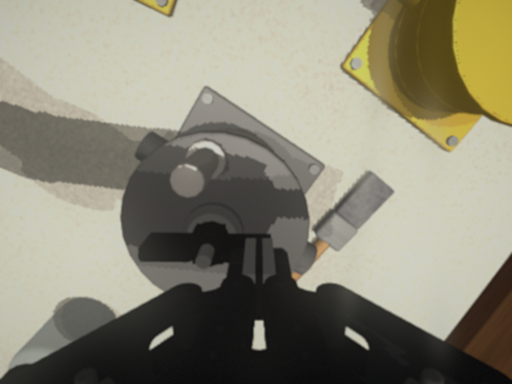

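```bash
python3 -m inch '{"travel":[[0.2,-0.1,0],[0.2,-0.1,1],[0.2,-0.1,2],[0.2,-0.1,3],[0.2,-0.1,4],[0.2,-0.1,5],[0.2,-0.1,6.1],[-0.1,-0.1,6.1],[-0.4,-0.1,6.1],[-0.65,-0.1,6.1]],"twist":[-1,-1,-1,-1,-1,-1,-1,-1,-1,-1],"fingers":[0,0,0,0,0,0,0,0,0,0]}' && python3 -c "
from plan import *
apply([-0.65,-0.1,6.1],-1)
rows([poke(25-5*k,16,z=194) for k in range(1,11)])"
```

```text
clock: 9.82
eef_pos: [580.1, -32.4, 194.4]
tool_rot: [3.141, 0.0, 2.011]
force: [-0.2, 0.6, 0.3]
width: 0.4
cmd [579.7 -32.8 194.3] [180.   0. 115.] meas [580.1 -32.4 194.4] [180.    0.  115.2] F [-0.2  0.6  0.3] j [ 0.27  0.63 -0.41  1.77  0.33  0.81  0.14] w 0.4 t 9.8167
"travel": [[-0.33,0.14,0.03],[-0.65,0.23,0.03],[-0.99,0.3,0.03],[-1.33,0.34,0.03],[-1.68,0.35,0.03],[-2.02,0.33,0.03],[-2.36,0.28,0.03],[-2.69,0.2,0.03],[-3.02,0.09,0.03],[-3.33,-0.05,0.03]]
"twist": [5.0,10.0,15.0,20.0,25.0,30.0,35.0,40.0,45.0,50.0]
```

```bash
python3 -m inch '{"travel":[[-0.33,0.14,0],[-0.65,0.23,0],[-0.99,0.3,0],[-1.33,0.34,0],[-1.68,0.35,0],[-2.02,0.33,0],[-2.36,0.28,0],[-2.69,0.2,0],[-3.02,0.09,0],[-3.33,-0.05,0]],"twist":[5,10,15,20,25,30,35,40,45,50],"fingers":[0,0,0,0,0,0,0,0,0,0]}' && python3 -c "
from plan import *
apply([-3.33,-0.05,0],50)
rows([poke(-25-5*k,16,z=194) for k in range(1,11)])"
```

```text
clock: 10.65
eef_pos: [594.1, -61.6, 194.9]
tool_rot: [3.141, -0.002, 1.135]
force: [0.6, 1.7, -1.5]
width: -0.1
cmd [593.4 -63.2 194.3] [180.  -0.  65.] meas [594.1 -61.6 194.9] [ 1.799e+02 -1.000e-01  6.500e+01] F [ 0.6  1.7 -1.5] j [ 0.16  0.63 -0.16  1.73  0.13  0.79 -0.5 ] w -0.1 t 10.65
"travel": [[-0.32,0.13,0.03],[-0.65,0.22,0.03],[-0.99,0.29,0.03],[-1.33,0.33,0.03],[-1.68,0.34,0.03],[-2.02,0.32,0.03],[-2.36,0.27,0.03],[-2.69,0.19,0.03],[-3.02,0.08,0.03],[-3.33,-0.06,0.03]]
"twist": [5.0,10.0,15.0,20.0,25.0,30.0,35.0,40.0,45.0,50.0]
```

Contact is good, so I'll keep pushing.

```bash
python3 -m inch '{"travel":[[-0.32,0.13,0],[-0.65,0.22,0],[-0.99,0.29,0],[-1.33,0.33,0],[-1.68,0.34,0],[-2.02,0.32,0],[-2.36,0.27,0],[-2.69,0.19,0],[-3.02,0.08,0],[-3.33,-0.06,0]],"twist":[5,10,15,20,25,30,35,40,45,50],"fingers":[0,0,0,0,0,0,0,0,0,0]}' && python3 -c "
from plan import *
apply([-3.33,-0.06,0],50)
rows([poke(-75-5*k,16,z=194) for k in range(1,11)])"
```

```text
clock: 11.48
eef_pos: [580.3, -92.2, 195.2]
tool_rot: [3.141, -0.004, 0.262]
force: [1.9, 0.9, -0.8]
width: -0.1
cmd [578.8 -93.1 194.3] [180.  -0.  15.] meas [580.3 -92.2 195.2] [180.   -0.2  15. ] F [ 1.9  0.9 -0.8] j [ 0.06  0.61  0.08  1.76 -0.07  0.76 -1.13] w -0.1 t 11.4833
"travel": [[-0.32,0.13,0.03],[-0.65,0.22,0.03],[-0.99,0.29,0.03],[-1.33,0.33,0.03],[-1.67,0.34,0.03],[-2.02,0.32,0.03],[-2.36,0.27,0.03],[-2.69,0.19,0.03],[-3.02,0.08,0.03],[-3.33,-0.06,0.03]]
"twist": [5.0,10.0,15.0,20.0,25.0,30.0,35.0,40.0,45.0,50.0]
```

```bash
python3 -m inch '{"travel":[[-0.32,0.13,0],[-0.65,0.22,0],[-0.99,0.29,0],[-1.33,0.33,0],[-1.67,0.34,0],[-2.02,0.32,0],[-2.36,0.27,0],[-2.69,0.19,0],[-3.02,0.08,0],[-3.33,-0.06,0]],"twist":[5,10,15,20,25,30,35,40,45,50],"fingers":[0,0,0,0,0,0,0,0,0,0]}' && python3 -c "
from plan import *
apply([-3.33,-0.06,0],50)
rows([poke(-125-5*k,16,z=194) for k in [1,2,3,4,5,6,6]]+[poke(-155,24),poke(-155,30),poke(-155,30,z=210)])"
```

```text
clock: 12.32
eef_pos: [547.9, -101.2, 195.2]
tool_rot: [-3.14, -0.004, -0.611]
force: [2.3, -1.1, -2.0]
width: 0.0
cmd [ 546.5 -101.2  194.3] [180.  -0. -35.] meas [ 547.9 -101.2  195.2] [-179.9   -0.2  -35. ] F [ 2.3 -1.1 -2. ] j [-0.09  0.59  0.33  1.85 -0.28  0.74 -1.78] w 0.0 t 12.3167
"travel": [[-0.32,0.13,0.03],[-0.65,0.22,0.03],[-0.99,0.29,0.03],[-1.33,0.33,0.03],[-1.67,0.34,0.03],[-2.02,0.32,0.03],[-2.02,0.32,0.03],[-1.32,0.72,-0.07],[-0.8,1.02,-0.07],[-0.8,1.02,-1.57]]
"twist": [5.0,10.0,15.0,20.0,25.0,30.0,30.0,30.0,30.0,30.0]
```

```bash
python3 -m inch '{"travel":[[-0.32,0.13,0],[-0.65,0.22,0],[-0.98,0.29,0],[-1.33,0.33,0],[-1.67,0.34,0],[-2.02,0.32,0],[-2.02,0.32,0],[-1.32,0.72,0],[-0.8,1,0],[-0.8,1,-1.5]],"twist":[5,10,15,20,25,30,30,30,30,30],"fingers":[0,0,0,0,0,0,0,0,0,0]}' && python3 -m inch '{"travel":[[0,0,-2],[0,0,-5],[0.5,0.5,-8],[1.5,1.5,-10],[2.5,2.5,-12],[3,3,-12],[3,3,-12],[3,3,-12],[3,3,-12],[3,3,-12]],"twist":[-6,-13,-20,-27,-34,-41,-48,-55,-60,-65],"fingers":[0,0,0,0,0,0,0,0,0,0]}' && python3 -c "
from plan import *
apply([-0.8,1,-1.5],30)
apply([3,3,-12],-65)
w=shot('wrist',8);zoom(w,70,30,190,180,4,'pics/wz8.png')
rows([poke(25,24,z=290),poke(25,24)])"
```

```text
clock: 13.15
eef_pos: [533.8, -105.5, 207.9]
tool_rot: [3.139, 0.001, -1.13]
force: [0.8, 0.3, 0.0]
width: -0.1
clock: 13.98
eef_pos: [520.1, -145.2, 329.8]
tool_rot: [3.141, -0.001, 0.009]
force: [-0.2, -0.2, -0.2]
width: -0.1
cmd [ 534.2 -104.8  209.3] [180.  -0. -65.] meas [ 520.1 -145.2  329.8] [ 1.8e+02 -1.0e-01  5.0e-01] F [-0.2 -0.2 -0.2] j [ 0.03  0.4   0.27  1.73 -0.12  1.02 -1.22] w -0.1 t 13.9833
cmd [ 519.7 -144.7  329.3] [180.   0.   0.] meas [ 520.1 -145.2  329.8] [ 1.8e+02 -1.0e-01  5.0e-01] F [-0.2 -0.2 -0.2] j [ 0.03  0.4   0.27  1.73 -0.12  1.02 -1.22] w -0.1 t 13.9833
"travel": [[5.69,-11.91,3.93],[5.69,-11.91,13.43]]
"twist": [-115.0,-115.0]
```

View pics/wz8.png

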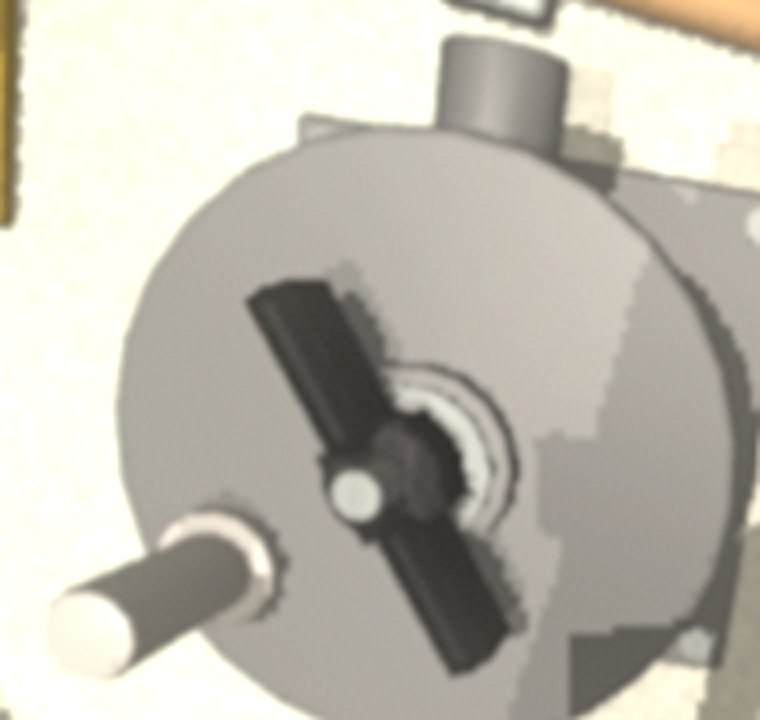

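The wings lie as they did before, at about 25°, so another half turn is done. One stroke of about 35° remains to the stop.

```bash
python3 -m inch '{"travel":[[0.5,-1,0],[1,-2,0],[1.5,-3.5,0],[2,-5,1],[2.5,-6.5,2],[3.5,-8,3],[4.5,-9.5,4],[5,-10.5,4],[5.5,-11.5,4],[5.7,-12,4]],"twist":[-6,-12,-18,-25,-32,-39,-46,-53,-58,-63],"fingers":[0,0,0,0,0,0,0,0,0,0]}' && python3 -m inch '{"travel":[[0,0.1,0],[0,0.1,0.5],[0,0.1,1],[0,0.1,2],[0,0.1,3],[0,0.1,3.5],[0,0.1,3.5],[0,0.1,3.5],[0,0.1,3.5],[0,0.1,3.5]],"twist":[-6,-13,-20,-27,-34,-41,-47,-52,-52,-52],"fingers":[0,0,0,0,0,0,0,0,0,0]}' && python3 -c "
from plan import *
apply([5.7,-12,4],-63);apply([0,0.1,3.5],-52);sync()
rows([poke(25,25,z=255),poke(25,25,z=193),poke(25,16,z=193)])
w=shot('wrist',9)"
```

```text
clock: 14.87
eef_pos: [577.5, -22.9, 289.2]
tool_rot: [3.142, -0.001, 1.108]
force: [-0.1, -1.2, 0.4]
width: -0.2
clock: 15.7
eef_pos: [577.7, -25.2, 254.4]
tool_rot: [3.141, 0.0, 2.007]
force: [0.1, 1.0, 0.1]
width: -0.1
cmd [576.6 -24.6 289.3] [180.   0.  63.] meas [577.7 -25.2 254.4] [180.   0. 115.] F [0.1 1.  0.1] j [ 0.18  0.54 -0.28  1.72  0.18  0.91  0.26] w -0.1 t 15.7
cmd [577.5 -25.1 254.3] [180.   0. 115.] meas [577.7 -25.2 254.4] [180.   0. 115.] F [0.1 1.  0.1] j [ 0.18  0.54 -0.28  1.72  0.18  0.91  0.26] w -0.1 t 15.7
meas [577.7 -25.2 254.4] [180.   0. 115.] F [0.1 1.  0.1] M [ 0.04  0.01 -0.  ] j [ 0.18  0.54 -0.28  1.72  0.18  0.91  0.26] t 15.7
"travel": [[0.12,-0.12,-0.06],[0.12,-0.12,6.14],[-0.78,-0.12,6.14]]
"twist": [-0.0,-0.0,-0.0]
```

View pics/wrist9.png

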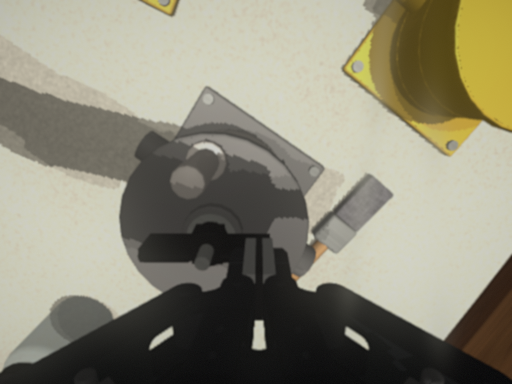

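```bash
python3 -m inch '{"travel":[[0.1,-0.1,0],[0.1,-0.1,1],[0.1,-0.1,2],[0.1,-0.1,3],[0.1,-0.1,4],[0.1,-0.1,5],[0.1,-0.1,6.1],[-0.2,-0.1,6.1],[-0.5,-0.1,6.1],[-0.8,-0.1,6.1]],"twist":[0,0,0,0,0,0,0,0,0,0],"fingers":[0,0,0,0,0,0,0,0,0,0]}' && python3 -c "
from plan import *
apply([-0.8,-0.1,6.1],0)
rows([poke(25-p,16,z=193.2) for p in (5,10,15,20,23,25,27,29,30,30)])"
```

```text
clock: 16.58
eef_pos: [580.3, -32.3, 193.4]
tool_rot: [3.141, 0.0, 2.011]
force: [0.1, -0.5, -1.0]
width: 0.3
cmd [580.1 -32.8 193.4] [180.   0. 115.] meas [580.3 -32.3 193.4] [180.    0.  115.2] F [ 0.1 -0.5 -1. ] j [ 0.17  0.62 -0.26  1.77  0.21  0.78  0.25] w 0.3 t 16.5833
"travel": [[-0.3,0.1,0.02],[-0.63,0.2,0.02],[-0.97,0.27,0.02],[-1.31,0.31,0.02],[-1.52,0.32,0.02],[-1.66,0.32,0.02],[-1.79,0.31,0.02],[-1.93,0.3,0.02],[-2.0,0.3,0.02],[-2.0,0.3,0.02]]
"twist": [5.0,10.0,15.0,20.0,23.0,25.0,27.0,29.0,30.0,30.0]
```

```bash
python3 -m inch '{"travel":[[-0.3,0.1,0],[-0.63,0.2,0],[-0.97,0.27,0],[-1.31,0.31,0],[-1.52,0.32,0],[-1.66,0.32,0],[-1.79,0.31,0],[-1.93,0.3,0],[-2,0.3,0],[-2,0.3,0]],"twist":[5,10,15,20,23,25,27,29,30,30],"fingers":[0,0,0,0,0,0,0,0,0,0]}' && python3 -c "
from plan import *
apply([-2,0.3,0],30)
rows([poke(-5-p*.7,16,z=193.4) for p in range(1,11)])"
```

```text
clock: 17.42
eef_pos: [591.6, -48.6, 193.8]
tool_rot: [3.14, -0.001, 1.487]
force: [-0.1, 1.9, -0.3]
width: -0.0
cmd [591.3 -49.7 193.4] [180.   0.  85.] meas [591.6 -48.6 193.8] [179.9  -0.   85.2] F [-0.1  1.9 -0.3] j [ 0.1   0.62 -0.11  1.74  0.09  0.78 -0.13] w -0.0 t 17.4167
"travel": [[-0.05,0.01,0.0],[-0.09,0.03,0.0],[-0.13,0.05,0.0],[-0.18,0.07,0.0],[-0.22,0.09,0.0],[-0.27,0.1,0.0],[-0.31,0.12,0.0],[-0.36,0.13,0.0],[-0.41,0.15,0.0],[-0.45,0.16,0.0]]
"twist": [0.7,1.4,2.1,2.8,3.5,4.2,4.9,5.6,6.3,7.0]
```

```bash
python3 -m inch '{"travel":[[-0.05,0.01,0],[-0.09,0.03,0],[-0.13,0.05,0],[-0.18,0.07,0],[-0.22,0.09,0],[-0.27,0.1,0],[-0.31,0.12,0],[-0.36,0.13,0],[-0.41,0.15,0],[-0.45,0.16,0]],"twist":[0.7,1.4,2.1,2.8,3.5,4.2,4.9,5.6,6.3,7],"fingers":[0,0,0,0,0,0,0,0,0,0]}' && python3 -c "
from plan import *
apply([-0.45,0.16,0],7)"
```

```text
clock: 18.25
eef_pos: [592.6, -52.5, 193.4]
tool_rot: [3.141, -0.001, 1.365]
force: [2.2, 4.6, -0.4]
width: -0.2
cmd [592.5 -54.3 193.4] [180.   0.  78.] meas [592.6 -52.5 193.4] [ 1.80e+02 -1.00e-01  7.82e+01] F [ 2.2  4.6 -0.4] j [ 0.09  0.62 -0.08  1.74  0.06  0.78 -0.22] w -0.2 t 18.25
```

```bash
python3 -m inch '{"travel":[[-0.03,0,0],[-0.06,0,0],[-0.09,0,0],[-0.12,0,0],[-0.15,0,0],[-0.18,0,0],[-0.2,0,0],[-0.2,0,0],[-0.2,0,0],[-0.2,0,0]],"twist":[0,0,0,0,0,0,0,0,0,0],"fingers":[0,0,0,0,0,0,0,0,0,0]}' && python3 -c "
from plan import *
apply([-0.2,0,0],0)"
```

```text
clock: 19.08
eef_pos: [592.5, -52.8, 193.5]
tool_rot: [3.141, -0.003, 1.367]
force: [2.3, 6.9, 0.9]
width: 0.1
cmd [592.1 -56.3 193.4] [180.   0.  78.] meas [592.5 -52.8 193.5] [180.   -0.2  78.3] F [2.3 6.9 0.9] j [ 0.09  0.62 -0.08  1.74  0.06  0.78 -0.22] w 0.1 t 19.0833
```

The finger barely moves (0.3 mm for 2 mm commanded) and the force has risen to 7 N, so this is the stop. I'll press once more to be sure.

```bash
python3 -m inch '{"travel":[[-0.1,0,0],[-0.2,0,0],[-0.3,0,0],[-0.4,0,0],[-0.5,0,0],[-0.5,0,0],[-0.5,0,0],[-0.5,0,0],[-0.5,0,0],[-0.5,0,0]],"twist":[0,0,0,0,0,0,0,0,0,0],"fingers":[0,0,0,0,0,0,0,0,0,0]}' && python3 -c "
from plan import *
apply([-0.5,0,0],0)"
```

```text
clock: 19.92
eef_pos: [592.4, -53.7, 193.7]
tool_rot: [3.14, -0.008, 1.369]
force: [4.6, 13.1, 0.1]
width: 0.1
cmd [591.  -61.2 193.4] [180.   0.  78.] meas [592.4 -53.7 193.7] [179.9  -0.5  78.5] F [ 4.6 13.1  0.1] j [ 0.1   0.62 -0.08  1.74  0.06  0.78 -0.21] w 0.1 t 19.9167
```

```bash
python3 -m inch '{"travel":[[0.3,0,0],[0.6,0,0],[1,0,0],[1.4,0,0],[1.7,0,0],[1.7,0,-1],[1.7,0,-3],[1.7,0,-5],[1.7,0,-7],[1.7,0,-9]],"twist":[0,0,0,0,0,0,0,0,0,0],"fingers":[0,0,0,0,0,0,0,0,0,0]}' && python3 -c "
from plan import *
apply([1.7,0,-9],0)
rows([(520,-145,330,10)])"
```

```text
clock: 20.75
eef_pos: [593.9, -44.5, 284.9]
tool_rot: [-3.141, 0.001, 1.364]
force: [0.2, -0.5, -0.1]
width: -0.2
cmd [594.6 -44.5 283.4] [180.   0.  78.] meas [593.9 -44.5 284.9] [-1.80e+02  1.00e-01  7.82e+01] F [ 0.2 -0.5 -0.1] j [ 0.08  0.52 -0.08  1.64  0.05  0.99 -0.22] w -0.2 t 20.75
"travel": [[-11.38,-5.2,-4.66]]
"twist": [68.0]
```

```bash
python3 -m inch '{"travel":[[-0.5,0,-2],[-1.5,-0.5,-4],[-3,-1,-4.7],[-4.5,-2,-4.7],[-6,-3,-4.7],[-8,-4,-4.7],[-10,-4.5,-4.7],[-11,-5,-4.7],[-11.4,-5.2,-4.7],[-11.4,-5.2,-4.7]],"twist":[6,12,19,26,33,40,47,54,61,68],"fingers":[0,0,0,0,0,0,0,0,0,0]}' && python3 -c "
from plan import *
apply([-11.4,-5.2,-4.7],68)
w=shot('wrist',10);zoom(w,70,30,190,180,4,'pics/wz10.png')"
```

```text
clock: 21.58
eef_pos: [518.6, -147.0, 331.3]
tool_rot: [3.141, 0.0, 0.168]
force: [0.2, 0.2, -0.4]
width: -0.2
cmd [ 520.  -145.2  330.4] [180.  -0.  10.] meas [ 518.6 -147.   331.3] [179.9   0.    9.7] F [ 0.2  0.2 -0.4] j [ 0.06  0.4   0.24  1.73 -0.11  1.03 -1.07] w -0.2 t 21.5833
```

View pics/wrist10.png

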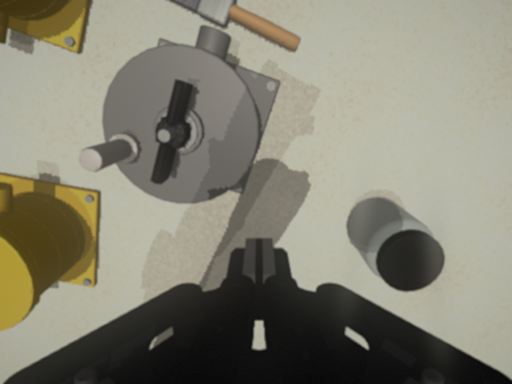

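View pics/wz10.png

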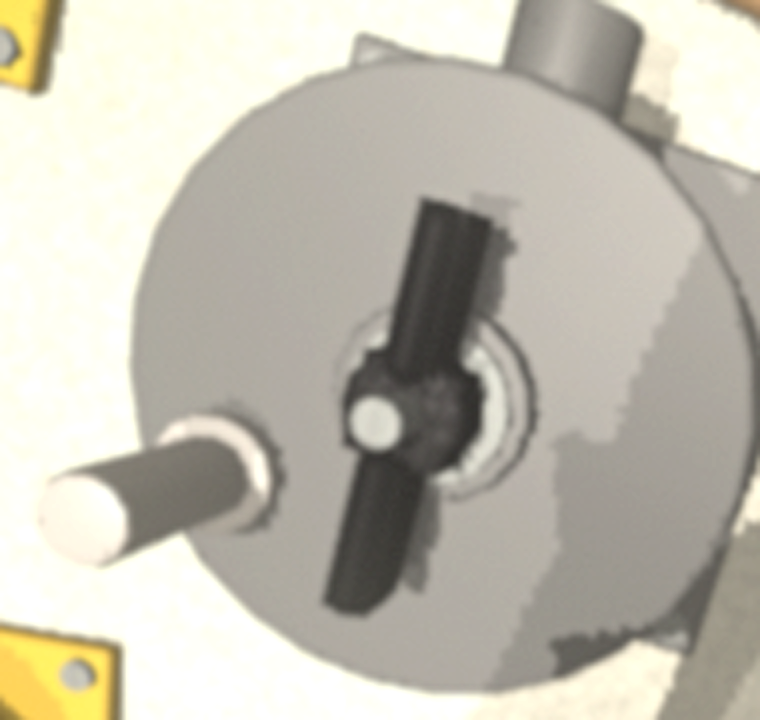

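```bash
python3 - <<'E'
from plan import *
w=load('wrist10')
W=lambda x,y:(w,70+x/4-.4,30+y/4-.4)
for a,b in [((440,204),(343,606)),((424,201),(325,602))]:
    f=atz(*W(*a),189.5);n=atz(*W(*b),189.5)
    print(f,n,np.degrees(np.arctan2(*(f-n)[1::-1])),np.linalg.norm(f-n))
s=shot('scene',10);t=shot('top',10)
zoom(s,190,125,200,150,4,'pics/sz10.png');zoom(t,190,110,200,150,4,'pics/tz10.png')
print(ctrl.read_state()['clock'] if 'ctrl' in globals() else '')
E
```

```text
[599.12015581 -68.00785826 189.5       ] [512.65132671 -54.55002419 189.5       ] -8.846425611876166 87.5098377530046
[599.16723259 -64.7862905  189.5       ] [512.90386034 -50.56393458 189.5       ] -9.362207451107906 87.42794061044229
```

View pics/tz10.png

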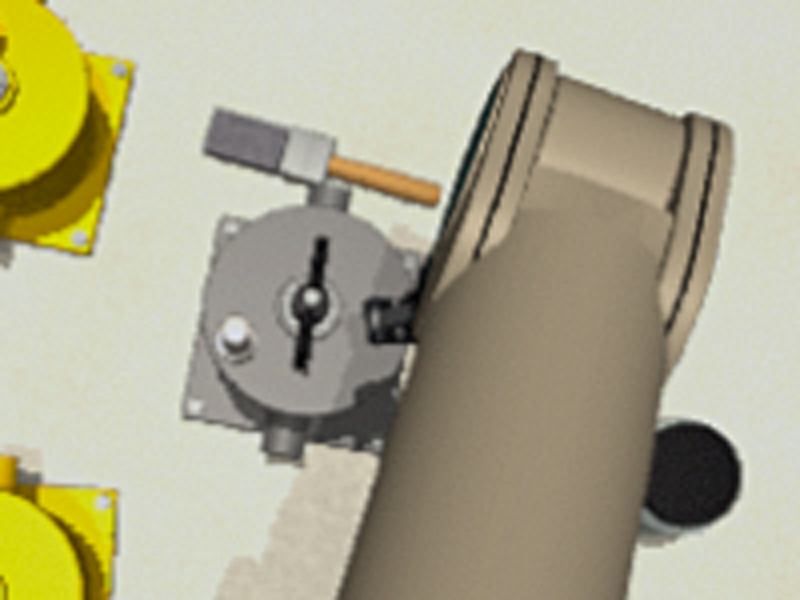

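View pics/scene10.png

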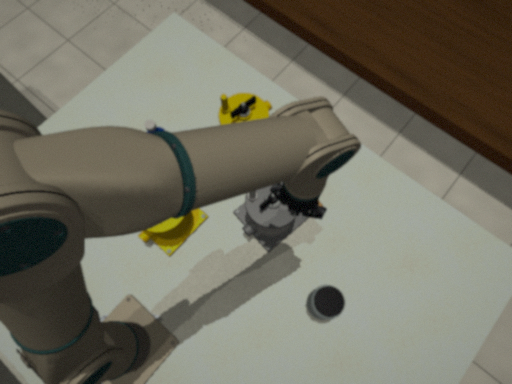

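The wings are at about -9°, in line with the filter's x axis (yaw about -9°). The nut is at its stop, the tool is clear, and the jar and brush have not moved.

```bash
python3 -c "
from cell import ctrl
print(ctrl.finish_job()); print(ctrl.read_state()['clock'])"
```

```text
the job is handed in; nothing more can be done
None
the job is handed in; nothing more can be done
```

The wing nut is run down to its stop, and the job was handed in at about 22 s. I pushed one wing at a time with the closed fingertips, in three strokes of about 130°, 180° and 34°. Between strokes I lifted out and set down behind the other wing, clear of the vent.

- **Stop:** at the end the finger moved only about 1 mm for 7 mm commanded, and the force rose from 2 N to about 14 N.
- **Wing direction:** the last wrist picture puts the wings at -8.8° to -9.4°, in line with the filter's x axis (about -9°).
- **Bystanders:** the jar and brush stand where they did at the start. The bottle was never approached, but the arm hides most of it in the last scene picture.
- **Disagreement:** the nut-centre estimates from different views differed by up to about 3 mm. I used a middle value, and the pushes stayed in contact throughout.

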